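# Hang the bracket that matches the sample on the paint rack

### The arm

A 7-joint arm with a two-finger parallel gripper is mounted at the origin on the work surface. World frame = base frame: x ahead of the robot, y to its left, z up, the work surface at z = 0. Lengths are in m, angles in rad, forces in N, time in s.
With the tool pointing down it reaches from about 0.4 to 0.85 m from the base axis. Payload 10.4 kg.
Tool frame: the origin (TCP) lies between the finger pads; the fingertips stand 22 mm ahead of it and the grasp point (between the pads) lies 3 mm ahead of it; z points along the fingers, y is the line along which they close (so a half turn about z gives the same grasp; the last joint's range is limited). The gripper opens to 85 mm and grips with 20 to 120 N. Pads are 22 mm wide; open, the fingers measure 114 mm over their backs; the gripper's body (76 mm by 85 mm) begins 54 mm behind the grasp point. The pads swing forward as they close: fully open they stand 13 mm farther back than shut.
Start: joints at [-1.184, 0.332, -0.065, 1.46, 0.022, 1.35, -0.088], TCP at [0.249, 0.573, 0.253] pointing down, gripper open.
Joint ranges: [-2.6, 2.6], [-0.5, 2.12], [-1.47, 1.34], [0.16, 2.42], [-1.27, 4.41], [0.06, 2.06], [-2.6, 2.6]. Speed limits (rad/s): [2.22, 2.22, 2.79, 2.79, 3.14, 3.14, 3.14].

### API

Orientations are given as a unit quaternion [x, y, z, w].
In Python, from workcell import manip, camera, ticket, boxes_of, outline_of gives the robot as it stands.
- The arm moves only by the tool carry_out, never from a script. Its argument "deltas" is a list of rows, each a list of 5 numbers: the shift along the tool's x, y, z as a fraction of full scale, then the turn about the tool's z as a fraction of full scale, then the opening, from -1 (shut) to 1 (fully open), so that 0 is half open. In form: [[tx, ty, tz, spin, gripper], ...]. A call has 1 to 20 rows; each row is the pose to reach, as a shift and turn from the pose commanded when the call began, along the tool's axes at that moment; what a row does not reach only later rows make up. Full scale, the value 1, is 150 mm for a shift and 30 degrees for a turn. A row lasts 1/8 s, in which the tool goes at most 62.5 mm and 10.7 degrees, less where a joint would pass 70% of its speed; a pose out of reach is approached as far as the arm can. A call with a number of a shift or a turn outside -1 to 1 is refused whole. A call with a gripper value outside its range is refused whole. The fingers move at their own pace and stop on an object; "force" is the grip in N (left out, the last holds). Time passes only in rows, so rows that repeat a pose let the fingers close. It gives the time, the measured TCP pose, the force, the opening and the grip force at its end, in the units of the state.
- manip.get_obs(): the state, without advancing time (a new reading comes with each control period).
- camera(name): name is "scene" or "top" or "wrist"; returns a dict with "img" (384x512x3 uint8, red, green, blue), "depth" (384x512 float32, m along the optical axis (not along the pixel's ray), 0 where there is no reading), "vertical_fov" (degrees; the focal length in pixels is half the picture's height over the tangent of half this angle, whatever the lens; pixels are square), "cx", "cy" (the principal point, pixels), "k1" (the pictures are not rectified: a ray, as slopes to the right and down, at radius r is drawn at 1 + k1 r^2 times it, then the intrinsics apply), "R" (3x3) and "t" (3): a world point X has camera coordinates R X + t. Camera axes: x right, y down, z forward; pixel columns grow to the right and rows downward; lengths in m; the calibration is good to about 2 mm. A picture is of the moment at which its call begins.
- ticket.hand_in(): hands the job in; it is judged then, once.
Trained networks look in a picture, given as the dict that the camera call returned (one of the last four; its "shot" number tells which), for a name from the list of things; names that differ only in an ending like _2 or _b are one class to them, and where a whole thing is asked for, a point or a joint stands for the part that bears it (a point fixed in the world has none). Each returns a list of dicts, best first, with "conf" (0 to 1); they miss things now and then, are a little off and sometimes report something else, mostly with a low value. They report only what shows in the picture. A call takes as long as a camera call.
- boxes_of(query, picture): "position" ([x, y, z] in m, in world coordinates, good to about 4 mm: the middle of the surface that is visible of it).
- outline_of(query, picture): "region" (384x512 bool, what is visible of it).
The state is a dict: "clock": time; "joint_pos": joint angles; "joint_velocities": joint speeds; "tau": joint torques, N m; "position": TCP position; "ee_rot": TCP orientation; "ft_force": force on the tool from outside, world axes, zero at the start; "torque": the same for the moment, N m; "grip_width": opening from 0.0 (shut) to 1.0 (fully open); "grasp_force": force on a finger pad.
Only numpy, scipy, OpenCV 4.12 (cv2) and the standard library are available. Lean on these libraries where they do the work, as an engineer would, in place of code of your own. Each camera call takes 0.05 s, during which the arm holds its last target. There are 200 camera calls.

### The job

A sample bracket stands on the black rubber mat beside the three-bay parts bins. Take the one bracket of the same shape out of the bins and hang it by its top bar on both hooks of the paint rack: lower it until the bar rests on the two hooks, and only then let go. Leave the other brackets in their bays, and do not move the samples or anything else on the bench.

Things in the scene. Friction and masses are not known exactly. Their poses are not given: they have to be found in the camera images.
- bracket_long: Steel bracket, 80 mm high, 0.3-0.5 kg, standing in one bay of the bins: level top bar 160 (y) x 16 (x) x 10 mm, legs 16 x 8 mm at y = +-76 mm; each foot a strip 90 x 20 x 5 mm along x, centred under its leg (from above: an H). Origin: centre of the top bar, 75 mm above the feet's underside; y along the bar, z up. Half a turn about z changes nothing.
- bracket_offset: Steel bracket, 80 mm high, 0.3-0.5 kg, standing in one bay of the bins: level top bar 160 (y) x 16 (x) x 10 mm, legs 16 x 8 mm at y = +-76 mm; each foot a strip 62 x 20 x 5 mm along x, one-sided: at the +y leg it spans x -12..+50 mm, at the -y leg -50..+12 mm (from above: a Z). Origin: centre of the top bar, 75 mm above the feet's underside; y along the bar, z up. Half a turn about z changes nothing.
- bracket_round: Steel bracket, 80 mm high, 0.3-0.5 kg, standing in one bay of the bins: level top bar 160 (y) x 16 (x) x 10 mm, legs 16 x 8 mm at y = +-76 mm; each foot a disc 48 mm across, 5 mm thick, under its leg. Origin: centre of the top bar, 75 mm above the feet's underside; y along the bar, z up. Half a turn about z changes nothing.
- sample_long: Sample bracket, identical in shape, size and axes to bracket_long. Origin: centre of its top bar. Exactly one of the three samples stands on the rubber mat; the other two are put away in the steel tray. Bar roughly along world y.
- sample_offset: Sample bracket, identical in shape, size and axes to bracket_offset. Origin: centre of its top bar. Exactly one of the three samples stands on the rubber mat; the other two are put away in the steel tray. Bar roughly along world y.
- sample_round: Sample bracket, identical in shape, size and axes to bracket_round. Origin: centre of its top bar. Exactly one of the three samples stands on the rubber mat; the other two are put away in the steel tray. Bar roughly along world y.
- mat: Flat black rubber mat, 120 (x) x 220 (y) x 4 mm, on the table just beyond the bins. Origin: centre of its underside. The sample whose origin is within 60 mm of it, seen from above, is the one to match; it stands near the middle of the mat.
- bins: Black open bins fixed to the table: 240 (x) x 386 (y) x 45 mm high, two partitions, three bays along y (centres at y = -127, 0, +127 mm, 230 x 122 mm inside), walls and floor 5 mm. Origin: centre of the underside. One bracket stands in each bay, its bar along the bins' x; which bay holds which differs each time.
- rack: Paint rack fixed to the table: white base 140 (x) x 220 (y) x 14 mm, two round upright posts with a hook each, a thin cross rod 60 mm up, nothing between the posts above it. Origin: centre of the base's underside; y runs from the right to the left hook. A bracket hung on both hooks has its bar along y, its legs outside the hooks, its bar centre 160 mm above this origin.
- hook_left: Hook of 10 mm round steel at y = +44 mm of the rack, axes as the rack's, opening upwards. Origin: the seat for the bar's underside, 155 mm above the table, half-way between post and upturned tip. Post face at x = +16 mm, rising 37 mm above the seat; tip face at x = -16 mm, leaning slightly outwards, rising 33 mm. The bar comes in from above.
- hook_right: Hook of 10 mm round steel at y = -44 mm of the rack, axes as the rack's, opening upwards. Origin: the seat for the bar's underside, 155 mm above the table, half-way between post and upturned tip. Post face at x = +16 mm, rising 37 mm above the seat; tip face at x = -16 mm, leaning slightly outwards, rising 33 mm. The bar comes in from above.
- spray_a: Bystander: white spray bottle with red head, 76 mm in diameter, 192 mm tall. Origin: centre of its underside.
- spray_b: Bystander: amber spray bottle with yellow head, 76 mm in diameter, 192 mm tall. Origin: centre of its underside.
- tin: Bystander: plain metal can, 60 mm in diameter, 75 mm tall. Origin: centre of its underside.
- jar: Bystander: jar, 72 mm in diameter, 100 mm tall. Origin: centre of its underside.
- wrench: Bystander: open-ended wrench 180 mm long lying on the table. Origin: near its middle.
- brush: Bystander: brush lying on the table, about 200 mm long. Origin: near its middle.

How it is judged:
By the outcome, as a careful person would: the job done as asked, in the order asked, and still so for the second after the job is handed in, with the robot touching nothing.
It also fails if it takes over 42 s, if anything falls off the work surface, if the arm or the gripper's body presses on something with over 40 N, if the wrist force passes 120 N, or if a joint passes its speed limit or range.

## Working session

There is one attempt and no reset: what is moved stays moved. The work goes in short steps, Python scripts to look and compute and a tool call to move; the robot and the scene stay as the last step left them, time stands still between calls to the robot, and variables do not carry over. Pictures are saved under pics/ and viewed, at most 10 in all, crops included, and the job is handed in when it is done.

Besides the shell and the picture viewer there is one more tool, called after "Call:" as name(argument=value, ...) on one line, values as JSON. carry_out: Moves the arm, as the interface text tells. Its arguments: {"type":"object","properties":{"deltas":{"type":"array","items":{"type":"array","items":{"type":"number"}}},"force":{"type":"number"}},"required":["deltas"]}

```bash
mkdir -p pics; cat > h.py <<'E'
import numpy as np, cv2
from workcell import manip, camera, ticket, boxes_of, outline_of
def K(p):
    f=p["img"].shape[0]/2/np.tan(np.radians(p["vertical_fov"])/2)
    return np.array([[f,0,p["cx"]],[0,f,p["cy"]],[0,0,1.]]),np.array([p["k1"],0,0,0,0.])
def world(p):
    k,d=K(p);h,w=p["depth"].shape
    uv=np.stack(np.meshgrid(np.arange(w),np.arange(h)),-1).reshape(-1,1,2).astype(float)
    s=cv2.undistortPoints(uv,k,d).reshape(h,w,2)
    X=np.dstack([s,np.ones((h,w))])*p["depth"][...,None]
    return (X-np.asarray(p["t"]))@np.asarray(p["R"])
def save(p,n): cv2.imwrite("pics/"+n,cv2.cvtColor(p["img"],cv2.COLOR_RGB2BGR))
E
cat > a.py <<'E'
from h import *
np.set_printoptions(precision=3,suppress=True)
print({k:np.round(v,3) for k,v in manip.get_obs().items()})
for c in("top","scene"):
    p=camera(c);save(p,c+"1.png");print(c,p["k1"],p["vertical_fov"],-np.asarray(p["R"]).T@p["t"])
    for q in "bracket_long bracket_offset bracket_round sample_long sample_offset sample_round mat bins rack hook_left hook_right spray_a tin jar wrench brush".split():
        print(q,[(round(b["conf"],2),np.round(b["position"],3).tolist()) for b in boxes_of(q,p)[:3]])
E
python3 a.py
```

```text
{'clock': np.float64(0.0), 'joint_pos': array([-1.184,  0.333, -0.065,  1.461,  0.022,  1.35 , -0.089]), 'joint_velocities': array([ 0.001, -0.   , -0.   ,  0.002,  0.   , -0.002,  0.002]), 'tau': array([  0.   , -62.544,   0.049, -39.162,   0.016,   0.009,  -0.   ]), 'position': array([0.249, 0.573, 0.253]), 'ee_rot': array([ 0.203,  0.979, -0.001, -0.   ]), 'ft_force': array([ 0.599, -0.217,  0.077]), 'torque': array([ 0.041,  0.012, -0.041]), 'grasp_force': np.float64(0.0), 'grip_width': np.float64(1.0)}
top 0.05796196713806863 42.29137409755891 [0.263 0.017 1.868]
bracket_long [(0.91, [0.486, 0.072, 0.009]), (0.6, [0.501, 0.319, 0.082])]
bracket_offset [(0.91, [0.501, 0.193, 0.082])]
bracket_round [(0.76, [0.499, 0.316, 0.078])]
sample_long [(0.89, [0.551, -0.579, 0.029])]
sample_offset [(0.64, [0.43, -0.573, 0.078]), (0.34, [0.547, -0.584, 0.027])]
sample_round [(0.76, [0.753, 0.177, 0.074])]
mat [(0.59, [0.739, 0.182, 0.002])]
bins [(0.98, [0.505, 0.209, 0.004])]
rack [(0.67, [0.485, -0.266, 0.012])]
hook_left [(0.6, [0.605, 0.509, 0.018])]
hook_right [(0.66, [0.496, -0.311, 0.
[... 502 characters left out ...]
offset [(0.57, [0.537, 0.196, 0.068]), (0.18, [0.759, -0.217, 0.106]), (0.16, [0.434, -0.579, 0.075])]
bracket_round [(0.72, [0.537, 0.314, 0.065])]
sample_long [(0.92, [0.55, -0.576, 0.04])]
sample_offset [(0.58, [0.437, -0.578, 0.076])]
sample_round [(0.72, [0.758, 0.186, 0.058])]
mat [(0.65, [0.766, 0.182, 0.001])]
bins []
rack [(0.81, [0.508, -0.273, 0.012])]
hook_left [(0.63, [0.757, 0.187, 0.056])]
hook_right [(0.52, [0.502, -0.312, 0.146]), (0.29, [0.708, 0.38, 0.06])]
spray_a [(0.89, [0.754, -0.327, 0.109]), (0.81, [0.759, -0.216, 0.11])]
tin [(0.7, [0.707, 0.378, 0.057])]
jar [(0.68, [0.447, 0.536, 0.073])]
wrench []
brush [(0.64, [0.617, 0.51, 0.015]), (0.2, [0.709, 0.379, 0.063])]
```

View pics/top1.png

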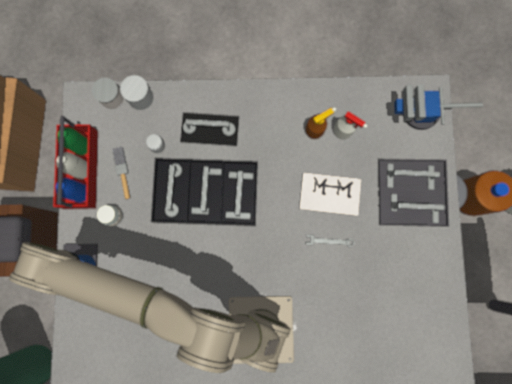

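View pics/scene1.png

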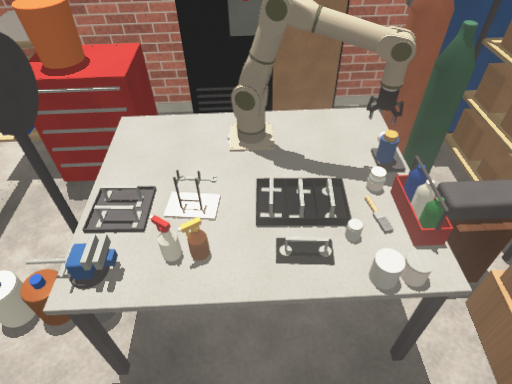

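The top view shows the sample on the mat at about (210,127) with disc feet, so the match is round. The bracket with disc feet stands in the left bay at about (172,190). The rack is at (331,192). Next I'll measure the bar and the hooks with depth.

```bash
cat > b.py <<'E'
from h import *
np.set_printoptions(precision=4,suppress=True)
for c in("top","scene"):
    p=camera(c);W=world(p);m=lambda a,b,cc,d,e,f:(W[...,0]>a)&(W[...,0]<b)&(W[...,1]>cc)&(W[...,1]<d)&(W[...,2]>e)&(W[...,2]<f)
    for n,y0 in(("left",.317),("mid",.195),("right",.07),):
        q=W[m(.38,.62,y0-.06,y0+.06,.068,.095)];r=cv2.minAreaRect((q[:,:2]).astype(np.float32)*1000)
        print(c,n,len(q),q.mean(0),r,q.min(0),q.max(0))
    # floor-level discs
    q=W[m(.35,.65,-.4,-.1,.1,.25)]
    print(c,"rack high",len(q));print(q[np.argsort(q[:,1])][::max(1,len(q)//45)])
    q=W[m(.38,.62,-.4,-.12,.008,.02)];print("base",cv2.minAreaRect(q[:,:2].astype(np.float32)*1000),q[:,2].mean())
    (u0,u1,v0,v1)=(290,370,165,220) if c=="top" else (155,230,160,225)
    i=cv2.resize(p["img"][v0:v1,u0:u1],None,fx=5,fy=5,interpolation=cv2.INTER_CUBIC)
    if c=="top":a=i
    else:
        H=max(a.shape[0],i.shape[0]);pad=lambda x:np.pad(x,((0,H-x.shape[0]),(0,0),(0,0)))
        save({"img":np.hstack([pad(a),pad(i)])},"rack1.png")
E
python3 b.py
```

```text
top left 214 [0.5147 0.321  0.0844] ((515.4913940429688, 321.7071838378906), (17.330602645874023, 162.46791076660156), 85.5614013671875) [0.4348 0.307  0.0703] [0.5966 0.335  0.0942]
top mid 204 [0.5096 0.1969 0.0846] ((510.6097412109375, 197.19070434570312), (17.007171630859375, 160.39923095703125), 85.41187286376953) [0.4303 0.1839 0.0701] [0.5906 0.2093 0.0949]
top right 197 [0.4898 0.0732 0.0842] ((491.29071044921875, 73.2316665649414), (16.1126766204834, 157.55564880371094), 85.27023315429688) [0.4124 0.0587 0.0707] [0.5701 0.0864 0.0943]
top rack high 119
[[ 0.5069 -0.3186  0.1867]
 [ 0.5014 -0.3179  0.1533]
 [ 0.5106 -0.3155  0.1858]
 [ 0.5036 -0.3151  0.1867]
 [ 0.5025 -0.3148  0.17  ]
 [ 0.4943 -0.3139  0.1541]
 [ 0.5023 -0.3133  0.122 ]
 [ 0.4868 -0.3129  0.1582]
 [ 0.5035 -0.3126  0.1637]
 [ 0.4885 -0.3119  0.1453]
 [ 0.5103 -0.3117  0.1882]
 [ 0.5105 -0.3114  0.115 ]
 [ 0.4845 -0.311   0.1492]
 [ 0.4564 -0.3109  0.1797]
 [ 0.4776 -0.3108  0.1486]
 [ 0.508  -0.3105  0.1572]
 [ 0.5061 -0.3105  0.1936]
 [ 0.501  -0.3103  0.1567]
 [ 0.4526 -0.3101  0.1829]
 [ 0.5066 -0.3098  
[... 2593 characters left out ...]
026]
 [ 0.5185 -0.2296  0.1073]
 [ 0.5239 -0.2287  0.1413]
 [ 0.5221 -0.2278  0.1783]
 [ 0.5239 -0.227   0.1241]
 [ 0.4732 -0.2267  0.1545]
 [ 0.5221 -0.2264  0.1891]
 [ 0.4911 -0.2261  0.1488]
 [ 0.5224 -0.2258  0.134 ]
 [ 0.5233 -0.2251  0.1683]
 [ 0.5042 -0.225   0.1501]
 [ 0.4779 -0.2244  0.1698]
 [ 0.5194 -0.2242  0.1478]
 [ 0.5128 -0.224   0.1527]
 [ 0.5198 -0.2237  0.1813]
 [ 0.5203 -0.2229  0.126 ]
 [ 0.4819 -0.2217  0.1567]
 [ 0.4796 -0.2214  0.1601]
 [ 0.4805 -0.2206  0.1664]
 [ 0.4794 -0.2196  0.143 ]
 [ 0.4719 -0.2194  0.1805]
 [ 0.4705 -0.2184  0.1571]]
base ((492.9225158691406, -267.22357177734375), (219.9973602294922, 146.85020446777344), 82.4752426147461) 0.011781713614356802
```

View pics/rack1.png

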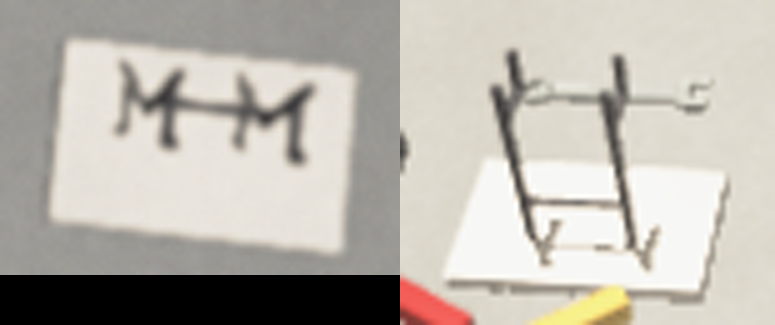

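The crop confirms the rack: posts on the far (+x) side, hooks opening toward the robot. The hang point is above the base's centre, so I'll fit the base by its white colour and cross-check it against the hooks. I'll also confirm the round feet.

```bash
cat > c.py <<'E'
from h import *
np.set_printoptions(precision=4,suppress=True)
def base(p,z=.014):
    W=world(p);g=p["img"].min(2)
    m=((g>195)&(W[...,0]>.38)&(W[...,0]<.62)&(W[...,1]>-.42)&(W[...,1]<-.12)&(W[...,2]<.03)).astype(np.uint8)
    c=max(cv2.findContours(m,0,cv2.CHAIN_APPROX_NONE)[0],key=cv2.contourArea)
    k,d=K(p);s=cv2.undistortPoints(cv2.convexHull(c).astype(float),k,d).reshape(-1,2)
    R=np.asarray(p["R"]);C=-R.T@p["t"];r=np.c_[s,np.ones(len(s))]@R
    P=C+r*((z-C[2])/r[:,2])[:,None]
    return cv2.minAreaRect((P[:,:2]*1000).astype(np.float32))
for c in("top","scene"):
    p=camera(c);print(c,base(p))
    W=world(p)
    for n,y in(("R",(-.335,-.28)),("L",(-.25,-.20))):
        q=W[(W[...,0]>.43)&(W[...,0]<.55)&(W[...,1]>y[0])&(W[...,1]<y[1])&(W[...,2]>.165)&(W[...,2]<.2)]
        t=q[q[:,0]<.49];o=q[q[:,0]>=.497];print(n,"tip",np.median(t,0),"post",np.median(o,0),"mid",(np.median(t,0)+np.median(o,0))/2)
p=camera("top");k,d=K(p)
save({"img":cv2.resize(p["img"][105:235,145:265],None,fx=4,fy=4,interpolation=cv2.INTER_CUBIC)},"bins1.png")
E
python3 c.py
```

```text
top ((490.13323974609375, -269.1327819824219), (214.55499267578125, 135.40330505371094), 82.60065460205078)
R tip [ 0.4594 -0.3069  0.1833] post [ 0.5057 -0.3125  0.1873] mid [ 0.4825 -0.3097  0.1853]
L tip [ 0.4712 -0.2193  0.1855] post [ 0.5171 -0.2269  0.1882] mid [ 0.4941 -0.2231  0.1869]
scene ((515.6585083007812, -266.0999755859375), (241.00006103515625, 296.2102966308594), 0.7225927114486694)
R tip [ 0.4632 -0.3087  0.1782] post [ 0.5079 -0.3137  0.1795] mid [ 0.4855 -0.3112  0.1789]
L tip [ 0.4753 -0.2216  0.1755] post [ 0.5206 -0.2272  0.181 ] mid [ 0.498  -0.2244  0.1783]
```

View pics/bins1.png

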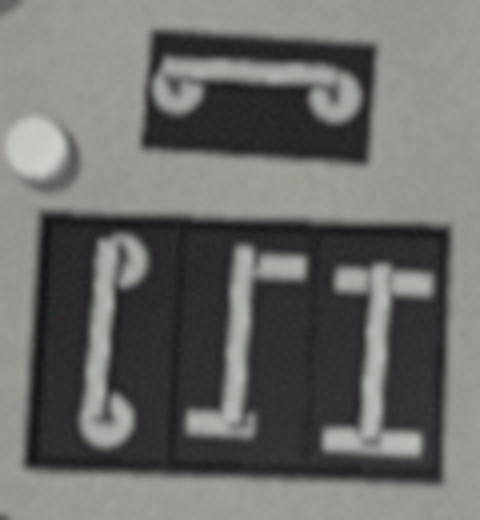

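Bins crop: the round bracket is in the left bay, the offset in the middle and the long in the right. The sample on the mat is round. Moving above the round bracket.

Call:
carry_out(deltas=[[-0.25, -0.09, 0, 0, 1], [-0.5, -0.18, 0, 0, 1], [-0.77, -0.28, 0, 0, 1], [-0.98, -0.35, 0, 0, 1], [-0.98, -0.35, 0, 0, 1]])

```text
clock: 2.58
position: [0.3657, 0.4643, 0.2535]
ee_rot: [0.206, 0.979, -0.0, 0.001]
ft_force: [-0.6, -0.5, -0.4]
grip_width: 0.998
grasp_force: 0.0
```

Call:
carry_out(deltas=[[-0.25, -0.09, 0, 0, 1], [-0.5, -0.18, 0, 0, 1], [-0.77, -0.28, 0, 0, 1], [-0.98, -0.35, 0, -0.3, 1], [-0.98, -0.35, 0, -0.63, 1], [-0.98, -0.35, 0, -0.63, 1]])

```text
clock: 3.32
position: [0.4763, 0.3606, 0.2532]
ee_rot: [0.04, 0.999, 0.0, -0.0]
ft_force: [-0.6, -0.0, -0.2]
grip_width: 1.004
grasp_force: 0.0
```

```bash
cat > t.py <<'E'
from h import *
import sys
from scipy.spatial.transform import Rotation as Ro
x,y,z,a=map(float,sys.argv[1:5])   # target TCP, angle of tool y in deg
o=manip.get_obs();M=Ro.from_quat(o["ee_rot"]).as_matrix()
cur=np.degrees(np.arctan2(M[1,1],M[0,1]))
print("pos",o["position"].round(4),"ang",cur.round(2),"tilt z",M[:,2].round(4),"t",o["clock"],"grip",o["grip_width"],o["grasp_force"],"F",o["ft_force"].round(2))
print("shift/0.15",((M.T@(np.array([x,y,z])-o["position"]))/.15).round(3),"spin/30",((cur-a+180)%360-180)/30, "q",o["joint_pos"].round(2))
E
python3 t.py .516 .3217 .083 85.5
```

```text
pos [0.4763 0.3606 0.2532] ang 85.41 tilt z [-4.e-04  5.e-04 -1.e+00] t 3.325 grip 1.0043917175093124 0.0 F [-0.58 -0.01 -0.19]
shift/0.15 [-0.285 -0.238  1.135] spin/30 -0.0031331444444532507 q [-0.78  0.27  0.07  1.54 -0.02  1.33  0.78]
```

Call:
carry_out(deltas=[[-0.14, -0.12, 0.1, 0, 1], [-0.285, -0.24, 0.3, 0, 1], [-0.285, -0.24, 0.5, 0, 1], [-0.285, -0.24, 0.5, 0, 1]])

```text
clock: 3.82
position: [0.5148, 0.3208, 0.1762]
ee_rot: [0.041, 0.999, -0.001, -0.002]
ft_force: [-0.2, 0.1, 0.4]
grip_width: 1.002
grasp_force: 0.0
```

```bash
cat > w.py <<'E'
from h import *
p=camera("wrist");save(p,"w1.png");W=world(p)
q=W[(W[...,2]>.072)&(W[...,2]<.095)&(abs(W[...,1]-.32)<.04)&(abs(W[...,0]-.516)<.1)]
print(len(q),q[:,2].mean(),cv2.minAreaRect((q[:,:2]*1000).astype(np.float32)) if len(q) else 0)
E
python3 w.py; python3 t.py .516 .3217 .083 85.5
```

```text
5672 0.08544423333062016 ((514.0543823242188, 319.9870910644531), (16.04082489013672, 159.4556884765625), 85.12240600585938)
pos [0.5155 0.3215 0.1781] ang 85.37 tilt z [-1.5e-03 -4.0e-04 -1.0e+00] t 3.875 grip 0.9995109868896346 0.0 F [0.37 0.61 0.56]
shift/0.15 [-0.004  0.002  0.634] spin/30 -0.004457126384006453 q [-0.71  0.34  0.09  1.61 -0.03  1.19  0.88]
```

View pics/w1.png

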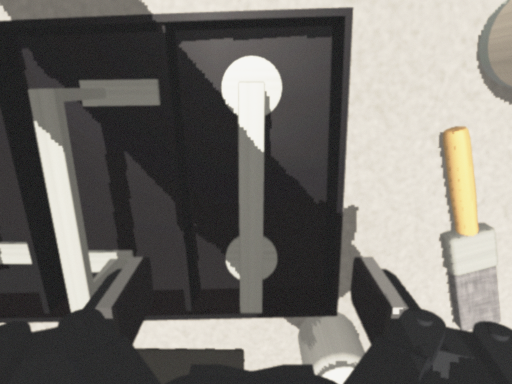

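The wrist picture shows the two disc feet and the bar centred at about (252,195), between the open fingers. The fit is within 2 mm of the top view, so I'm descending and gripping.

Call:
carry_out(deltas=[[0, -0.005, 0.2, 0, 1], [0, -0.005, 0.4, 0, 1], [0, -0.005, 0.55, 0, 1], [0, -0.005, 0.63, 0, 1], [0, -0.005, 0.63, 0, 1], [0, -0.005, 0.63, 0, -1], [0, -0.005, 0.63, 0, -1], [0, -0.005, 0.63, 0, -1], [0, -0.005, 0.63, 0, -1], [0, -0.005, 0.63, 0, -1], [0, -0.005, 0.63, 0, -1], [0, -0.005, 0.63, 0, -1], [0, -0.005, 0.63, 0, -1]], force=80)

```text
clock: 5.5
position: [0.5167, 0.3202, 0.0843]
ee_rot: [0.04, 0.999, 0.0, 0.0]
ft_force: [-1.2, 1.4, 4.6]
grip_width: 0.166
grasp_force: 78.6
```

```bash
python3 t.py .516 .3217 .24 85.5
```

```text
pos [0.5167 0.3202 0.0843] ang 85.43 tilt z [ 6.e-04  8.e-04 -1.e+00] t 5.5 grip 0.16622961734880556 78.60188841819763 F [-1.24  1.4   4.58]
shift/0.15 [ 0.005  0.01  -1.038] spin/30 -0.0022834611748152158 q [-0.7   0.44  0.09  1.69 -0.04  1.01  0.89]
```

Call:
carry_out(deltas=[[0, 0, -0.05, 0, -1], [0, 0, -0.15, 0, -1], [0, 0, -0.3, 0, -1], [0, 0, -0.5, 0, -1], [0, 0, -0.7, 0, -1], [0, 0, -0.9, 0, -1], [0, 0, -1, 0, -1], [0, 0, -1, 0, -1]])

```text
clock: 6.5
position: [0.5168, 0.3198, 0.2347]
ee_rot: [0.04, 0.999, 0.0, 0.001]
ft_force: [-1.1, -0.3, -3.8]
grip_width: 0.165
grasp_force: 78.4
```

```bash
cat > w2.py <<'E'
from h import *
o=manip.get_obs();p=camera("wrist");W=world(p);z=o["position"][2];X=o["position"]
q=W[(abs(W[...,2]-z)<.02)&(abs(W[...,1]-X[1])<.1)&(abs(W[...,0]-X[0])<.1)]
r=cv2.minAreaRect((q[:,:2]*1000).astype(np.float32))
print(X,len(q),q[:,2].mean(),r)
save(p,"w2.png")
E
python3 w2.py;python3 t.py .46 .12 .24 55.5
```

```text
[0.51680543 0.31984863 0.23465914] 15607 0.23660628648666773 ((496.46588134765625, 323.63995361328125), (47.97919464111328, 122.6264419555664), 72.12153625488281)
pos [0.5163 0.3196 0.2333] ang 85.42 tilt z [-3.e-04 -2.e-04 -1.e+00] t 6.55 grip 0.17094494594399182 78.37488770484924 F [-0.17 -0.56 -4.58]
shift/0.15 [ 0.268 -1.357 -0.044] spin/30 0.9973435081975642 q [-0.71  0.3   0.1   1.55 -0.03  1.3   0.88]
```

View pics/w2.png

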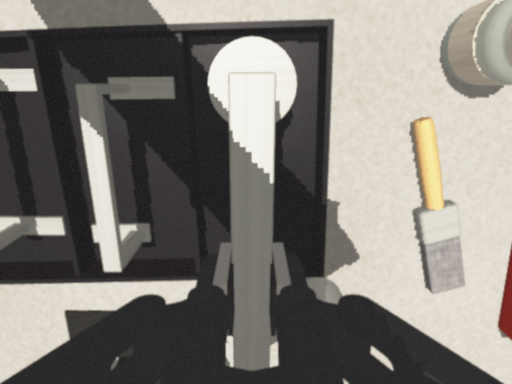

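The bracket is held straight at its middle (image 252,230). Transferring to the rack, with the feet high enough to clear everything.

Call:
carry_out(deltas=[[0, -0.05, -0.08, 0.05, -1], [0, -0.18, -0.16, 0.2, -1], [0, -0.38, -0.24, 0.4, -1], [0, -0.58, -0.3, 0.6, -1], [0, -0.78, -0.3, 0.8, -1], [0, -0.94, -0.3, 0.95, -1], [0, -1, -0.3, 1, -1], [0, -1, -0.3, 1, -1]])

```text
clock: 7.55
position: [0.5045, 0.1701, 0.2788]
ee_rot: [0.297, 0.955, 0.0, -0.0]
ft_force: [0.5, 1.0, -4.1]
grip_width: 0.166
grasp_force: 78.4
```

```bash
python3 t.py .46 .04 .28 25.4
```

```text
pos [0.5045 0.1701 0.2788] ang 55.42 tilt z [-2.e-04  2.e-04 -1.e+00] t 7.55 grip 0.1658320305645869 78.36475610733032 F [ 0.45  1.04 -4.1 ]
shift/0.15 [-0.248 -0.882 -0.008] spin/30 1.0005631240303539 q [-0.62  0.11  0.23  1.68 -0.03  1.36  0.58]
```

Call:
carry_out(deltas=[[-0.01, -0.05, 0, 0.05, -1], [-0.05, -0.18, 0, 0.2, -1], [-0.1, -0.36, 0, 0.4, -1], [-0.15, -0.54, 0, 0.6, -1], [-0.2, -0.72, 0, 0.8, -1], [-0.24, -0.85, 0, 0.95, -1], [-0.25, -0.88, 0, 1, -1], [-0.25, -0.88, 0, 1, -1]])

```text
clock: 8.55
position: [0.4606, 0.041, 0.2788]
ee_rot: [0.534, 0.846, 0.0, -0.0]
ft_force: [-0.6, 0.2, -3.6]
grip_width: 0.169
grasp_force: 78.4
```

```bash
python3 t.py .43 -.1 .28 -4.6
```

```text
pos [0.4606 0.041  0.2788] ang 25.51 tilt z [ 1.e-04  3.e-04 -1.e+00] t 8.55 grip 0.1685167815461313 78.4122633934021 F [-0.64  0.18 -3.61]
shift/0.15 [-0.761 -0.589 -0.008] spin/30 1.0036790010417178 q [-0.52 -0.06  0.32  1.85  0.02  1.35  0.24]
```

Call:
carry_out(deltas=[[-0.04, -0.03, 0, 0.05, -1], [-0.15, -0.12, 0, 0.2, -1], [-0.3, -0.24, 0, 0.4, -1], [-0.46, -0.36, 0, 0.6, -1], [-0.61, -0.48, 0, 0.8, -1], [-0.73, -0.57, 0, 0.95, -1], [-0.76, -0.59, 0, 1, -1], [-0.76, -0.59, 0, 1, -1]])

```text
clock: 9.55
position: [0.4297, -0.1002, 0.2788]
ee_rot: [0.734, 0.679, 0.0, -0.0]
ft_force: [0.7, 0.1, -3.9]
grip_width: 0.174
grasp_force: 78.4
```

```bash
python3 t.py .4245 -.2600 .28 -7.5
```

```text
pos [ 0.4297 -0.1002  0.2788] ang -4.52 tilt z [-0.e+00  2.e-04 -1.e+00] t 9.55 grip 0.17366800163651694 78.4100604057312 F [ 0.71  0.13 -3.88]
shift/0.15 [-1.065  0.049 -0.009] spin/30 0.09918112870963777 q [-0.36 -0.13  0.45  1.9   0.06  1.36 -0.  ]
```

Call:
carry_out(deltas=[[-0.05, 0, 0, 0, -1], [-0.2, 0.01, 0, 0.02, -1], [-0.4, 0.02, 0, 0.04, -1], [-0.6, 0.03, 0, 0.06, -1], [-0.8, 0.04, 0, 0.08, -1], [-0.95, 0.05, 0, 0.1, -1], [-1, 0.05, 0, 0.1, -1], [-1, 0.05, 0, 0.1, -1]])

```text
clock: 10.55
position: [0.4251, -0.2504, 0.2786]
ee_rot: [0.752, 0.659, -0.0, -0.0]
ft_force: [1.1, -0.7, -3.5]
grip_width: 0.171
grasp_force: 78.4
```

```bash
cat > r.py <<'E'
from h import *
np.set_printoptions(precision=4,suppress=True)
# hold check: bar seen by top camera & wrist
X=manip.get_obs()["position"]
p=camera("top");W=world(p);q=W[(abs(W[...,2]-X[2])<.03)&(W[...,2]>X[2]-.012)&(W[...,2]<X[2]+.012)&(abs(W[...,1]-X[1])<.12)&(abs(W[...,0]-X[0])<.05)]
print("bar top",len(q),cv2.minAreaRect((q[:,:2]*1000).astype(np.float32)),np.median(q[:,2]))
p=camera("scene");W=world(p)
q=W[(W[...,2]>X[2]-.012)&(W[...,2]<X[2]+.004)&(abs(W[...,1]-X[1])<.12)&(abs(W[...,0]-X[0])<.04)]
print("bar scene",len(q),cv2.minAreaRect((q[:,:2]*1000).astype(np.float32)),q.min(0),q.max(0))
import sys
u0,u1,v0,v1=130,260,110,230
save({"img":cv2.resize(p["img"][v0:v1,u0:u1],None,fx=4,fy=4,interpolation=cv2.INTER_CUBIC)},sys.argv[1])
E
python3 r.py s2.png;python3 t.py .4255 -.2596 .207 -7.5
```

```text
bar top 103 ((433.5872802734375, -197.3473663330078), (61.20547103881836, 19.355283737182617), 82.34744262695312) 0.2784834228144486
bar scene 158 ((433.7088928222656, -246.2031707763672), (159.2078857421875, 33.78269958496094), 84.25431060791016) [ 0.4122 -0.325   0.2668] [ 0.45   -0.1666  0.282 ]
pos [ 0.4253 -0.2496  0.2787] ang -7.48 tilt z [-1.e-04  5.e-04 -1.e+00] t 10.65 grip 0.16916360894378055 78.41091871261597 F [-0.62  0.22 -3.27]
shift/0.15 [-0.066  0.01   0.478] spin/30 0.000814772543496171 q [-0.22 -0.    0.66  1.79 -0.    1.35  0.32]
```

View pics/s2.png

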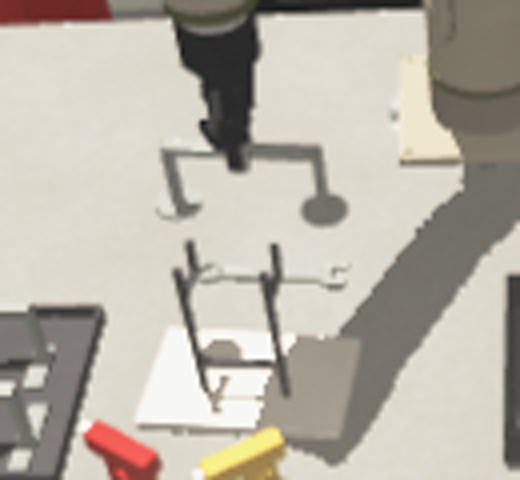

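The scene crop shows the bracket level in the gripper at about (240,155), in front of the rack posts at (190,300) and (270,300). Its feet are clear. Lowering at the standoff, then sliding in over the tips with the feet under the hooks.

Call:
carry_out(deltas=[[-0.04, 0, 0.05, 0, -1], [-0.08, 0.01, 0.15, 0, -1], [-0.08, 0.01, 0.27, 0, -1], [-0.08, 0.01, 0.39, 0, -1], [-0.08, 0.01, 0.47, 0, -1], [-0.08, 0.01, 0.49, 0, -1], [-0.08, 0.01, 0.49, 0, -1]])

```text
clock: 11.52
position: [0.425, -0.263, 0.2054]
ee_rot: [0.752, 0.659, 0.0, 0.0]
ft_force: [-1.0, 0.0, -3.5]
grip_width: 0.166
grasp_force: 78.3
```

```bash
python3 t.py .490 -.270 .205 -7.5
```

```text
pos [ 0.425  -0.263   0.2054] ang -7.59 tilt z [ 1.e-04 -1.e-04 -1.e+00] t 11.525 grip 0.16566138818069595 78.34508657455444 F [-1.01  0.04 -3.49]
shift/0.15 [0.011 0.436 0.003] spin/30 -0.002855168245063548 q [-0.18  0.09  0.69  1.88 -0.06  1.19  0.39]
```

Call:
carry_out(deltas=[[0.01, 0.04, 0, 0, -1], [0.01, 0.1, 0, 0, -1], [0.01, 0.17, 0, 0, -1], [0.01, 0.24, 0, 0, -1], [0.01, 0.31, 0, 0, -1], [0.01, 0.38, 0, 0, -1], [0.01, 0.43, 0, 0, -1], [0.01, 0.435, 0, 0, -1], [0.01, 0.435, 0, 0, -1]])

```text
clock: 12.65
position: [0.4895, -0.2701, 0.2052]
ee_rot: [0.752, 0.659, -0.0, -0.0]
ft_force: [-1.1, 0.1, -3.1]
grip_width: 0.167
grasp_force: 78.4
```

```bash
python3 t.py .490 -.270 .1643 -7.5; cat > w3.py <<'E'
from h import *
p=camera("wrist");s=camera("scene")
c=cv2.resize(s["img"][110:230,130:260],(416,384),interpolation=cv2.INTER_CUBIC)
save({"img":np.hstack([p["img"][:,80:464],c])},"w3.png")
E
python3 w3.py
```

```text
pos [ 0.4895 -0.2701  0.2052] ang -7.6 tilt z [-3.e-04  1.e-04 -1.e+00] t 12.65 grip 0.16657621180877777 78.41275334358215 F [-1.06  0.13 -3.15]
shift/0.15 [0.001 0.003 0.273] spin/30 -0.0032359641999335055 q [-0.16  0.25  0.68  1.73 -0.17  1.22  0.43]
```

View pics/w3.png

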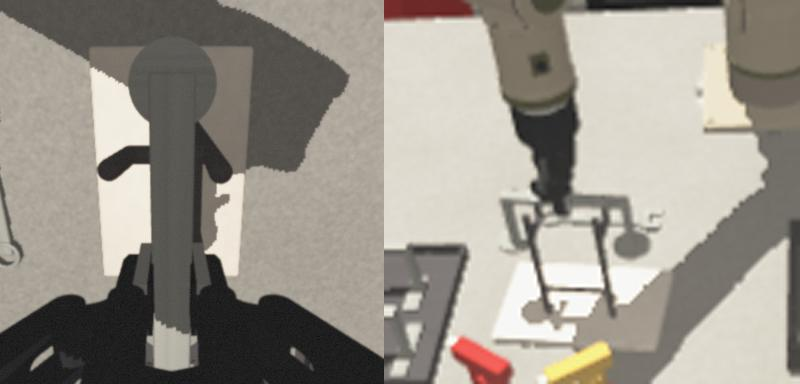

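Wrist half: the bar is at columns 150–196, the tip at about (108,170) and the post at about (220,172), so the bar looks nearer the post. Measuring that with depth before lowering.

```bash
cat > d.py <<'E'
from h import *
np.set_printoptions(precision=4,suppress=True)
X=manip.get_obs()["position"];p=camera("wrist");W=world(p)
a=np.radians(-7.5);ex=np.array([np.cos(a),np.sin(a)]);ey=np.array([-ex[1],ex[0]])
D=W[...,:2]-X[:2];u=D@ex;v=D@ey;z=W[...,2];v0=np.arange(384)[:,None]*np.ones((1,512))
g=(v0<240)
b=g&(z>.19)&(z<.22)&(abs(u)<.02)&(v>.02)&(v<.09)
print("bar edges u",np.percentile(u[b],[1,50,99]),"z",np.median(z[b]),"v max",v[b].max())
for lo,hi in((.14,.16),(.16,.17),(.17,.18),(.18,.2)):
    h=g&(z>lo)&(z<hi)&(abs(u)<.05)&(v>.02)&(v<.07)
    for s,m in(("tip",h&(u<-.009)),("post",h&(u>.009))):
        if m.sum()>5:print(lo,s,m.sum(),"u",np.percentile(u[m],[2,50,98]),"v",np.percentile(v[m],[2,50,98]),"zmax",z[m].max())
E
python3 d.py
```

```text
bar edges u [-0.0086 -0.0006  0.0183] z 0.20638455026079794 v max 0.08135480600591376
0.14 tip 342 u [-0.0236 -0.0166 -0.0121] v [0.0384 0.0444 0.0477] zmax 0.1599646257084927
0.14 post 268 u [0.0109 0.0142 0.0222] v [0.0383 0.0458 0.0477] zmax 0.15998762768206165
0.16 tip 141 u [-0.0261 -0.0208 -0.0191] v [0.04   0.0458 0.0478] zmax 0.16996391980701545
0.16 post 90 u [0.0145 0.0168 0.0224] v [0.0419 0.0468 0.0478] zmax 0.16998248530832868
0.17 tip 164 u [-0.0275 -0.0223 -0.0208] v [0.04   0.0456 0.0478] zmax 0.17997477460336225
0.17 post 101 u [0.0145 0.0171 0.0226] v [0.042  0.0468 0.0477] zmax 0.17997780464070642
0.18 tip 500 u [-0.0315 -0.0264 -0.0222] v [0.039  0.044  0.0476] zmax 0.1894033056359686
0.18 post 545 u [0.0146 0.0187 0.0235] v [0.0389 0.044  0.0476] zmax 0.19389259819768934
```

The channel is clear on both sides: post face +14.5 mm, tip about −17 mm, bar ±8 mm. Lowering onto the hooks with a 1 mm shift.

Call:
carry_out(deltas=[[0, -0.007, 0.03, 0, -1], [0, -0.007, 0.08, 0, -1], [0, -0.007, 0.13, 0, -1], [0, -0.007, 0.18, 0, -1], [0, -0.007, 0.22, 0, -1], [0, -0.007, 0.24, 0, -1], [0, -0.007, 0.255, 0, -1], [0, -0.007, 0.265, 0, -1], [0, -0.007, 0.265, 0, -1]])

```text
clock: 13.92
position: [0.4888, -0.2698, 0.1656]
ee_rot: [0.752, 0.659, 0.0, -0.0]
ft_force: [0.2, -0.2, -3.5]
grip_width: 0.167
grasp_force: 78.4
```

```bash
python3 t.py .490 -.270 .1643 -7.5; python3 d.py | head -1
```

```text
pos [ 0.4888 -0.2698  0.1656] ang -7.58 tilt z [ 1.e-04  1.e-04 -1.e+00] t 13.925 grip 0.1674353112809594 78.4222662448883 F [ 0.21 -0.19 -3.55]
shift/0.15 [0.    0.008 0.008] spin/30 -0.0026524276360997117 q [-0.14  0.29  0.67  1.78 -0.2   1.14  0.45]
bar edges u [0.016  0.0183 0.02  ] z 0.19139333367079442 v max 0.04715264018299419
```

Call:
carry_out(deltas=[[0, 0, 0.004, 0, -1], [0, 0, 0.008, 0, -1], [0, 0, 0.008, 0, -1]])

```text
clock: 14.35
position: [0.4887, -0.2698, 0.1643]
ee_rot: [0.752, 0.659, 0.0, -0.0]
ft_force: [0.7, -0.1, -2.8]
grip_width: 0.166
grasp_force: 78.5
```

Call:
carry_out(deltas=[[0, 0, 0.004, 0, -1], [0, 0, 0.004, 0, -1]])

```text
clock: 14.6
position: [0.4888, -0.2699, 0.1642]
ee_rot: [0.752, 0.659, 0.0, 0.0]
ft_force: [-2.6, 1.8, 4.5]
grip_width: 0.168
grasp_force: 79.4
```

Contact: the weight has come off and the hooks push back with about 8 N. Releasing gradually.

Call:
carry_out(deltas=[[0, 0, 0.002, 0, -1], [0, 0, 0.002, 0, -0.6], [0, 0, 0.002, 0, -0.5], [0, 0, 0.002, 0, -0.4], [0, 0, 0.002, 0, 0], [0, 0, 0.002, 0, 0.3], [0, 0, 0.002, 0, 0.3]], force=20)

```text
clock: 15.48
position: [0.4888, -0.2698, 0.1634]
ee_rot: [0.752, 0.659, 0.0, -0.0]
ft_force: [-0.5, -0.1, 0.8]
grip_width: 0.653
grasp_force: 0.0
```

```bash
python3 t.py .4888 -.270 .3 -7.5; python3 w3.py
```

```text
pos [ 0.4888 -0.2698  0.1634] ang -7.58 tilt z [ 1.e-04  1.e-04 -1.e+00] t 15.475 grip 0.6527288725598682 0.0 F [-0.53 -0.06  0.83]
shift/0.15 [-0.001  0.    -0.911] spin/30 -0.0026596898072511975 q [-0.14  0.29  0.67  1.78 -0.2   1.13  0.46]
```

View pics/w3.png

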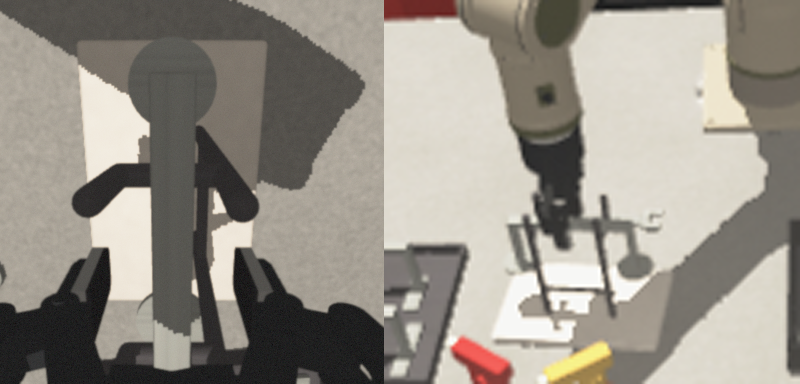

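The bracket rests between tip and post on the hooks (bar at columns 150–196), and the fingers are open and clear of it. Retreating straight up.

Call:
carry_out(deltas=[[0, 0, -0.05, 0, 0.3], [0, 0, -0.15, 0, 0.3], [0, 0, -0.3, 0, 0.3], [0, 0, -0.5, 0, 0.3], [0, 0, -0.7, 0, 0.3], [0, 0, -0.9, 0, 0.3], [0, 0, -1, 0, 0.3], [0, 0, -1, 0, 0.3], [0, 0, -1, 0, 0.3], [0, 0, -1, 0, 0.3]])

```text
clock: 16.82
position: [0.4884, -0.2696, 0.3124]
ee_rot: [0.752, 0.659, -0.0, -0.001]
ft_force: [0.1, -0.3, -0.2]
grip_width: 0.651
grasp_force: 0.0
```

```bash
cat > f.py <<'E'
from h import *
np.set_printoptions(precision=4,suppress=True)
p=camera("wrist");W=world(p)
q=W[(W[...,2]>.156)&(W[...,2]<.172)&(abs(W[...,1]+.268)<.1)&(abs(W[...,0]-.49)<.03)]
print(len(q),cv2.minAreaRect((q[:,:2]*1000).astype(np.float32)),np.median(q[:,2]))
A=np.c_[q[:,:2],np.ones(len(q))];print("plane",np.linalg.lstsq(A,q[:,2],rcond=None)[0])
s=camera("scene");save({"img":np.hstack([p["img"][:,80:464],cv2.resize(s["img"][110:230,130:260],(416,384))])},"fin.png")
E
python3 f.py
```

```text
4084 ((488.6274719238281, -268.3276062011719), (159.2637176513672, 49.04014587402344), 83.26775360107422) 0.16530859000573678
plane [0.0042 0.0005 0.1633]
```

View pics/fin.png

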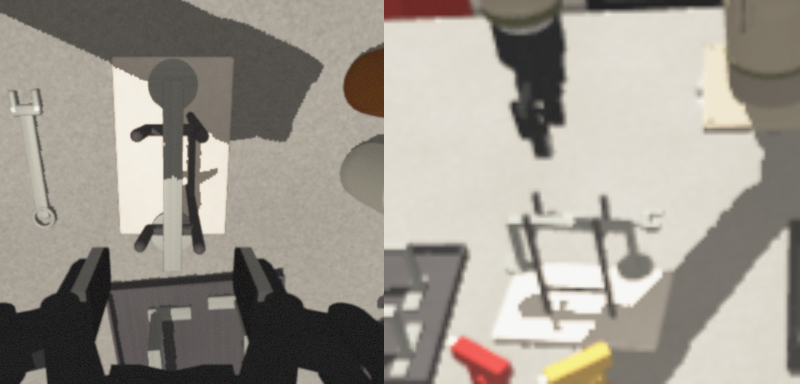

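The bracket hangs level across both hooks (bar at column 172, top at z 0.165), centred, with the gripper clear above.

```bash
python3 -c "
from workcell import ticket;print(ticket.hand_in())"
```

```text
the job is handed in; nothing more can be done
None
```

The round-footed bracket, matching the sample on the mat, now hangs level on both rack hooks with the gripper clear above it, and the job is handed in at about 17 s of the 42 s allowed.

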